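# Try an amber cabochon in its pendant setting, then hold it ready for gluing

### The job

Pick up the oval amber stone by the wooden stick waxed to it, bring it to the silver setting clamped in the ball vice, and lower it gently into the setting until you feel it seat on the springy leather packing. Then raise it out again and end the job still holding it in the gripper, motionless about 5 mm above the rim of the setting, level, centred and turned to match it, touching nothing but your gripper, so that the adhesive can be put in underneath. Leave the round stone, the tweezers and the stacked orange boxes in the way undisturbed.

Things in the scene. Friction and masses are not known exactly. Their poses are not given: they have to be found in the camera images.
- oval_stone: Loose honey-coloured oval amber cabochon 40 x 30 x 12 mm, about 35 g, flat back down on the tray's cork floor, dome up, a square beech stick waxed upright to the dome. Origin: centre of the flat back (its lowest face); x along the 40 mm length, y along the 30 mm width, z up along the stick. Its side is upright up to 3 mm, its lower edge bevelled 1.2 mm.
- stick_end (a point): Top end of the oval stone's stick, 74 mm above the flat back, dipped in dark blue paint. The stick is 12 x 12 mm, its sides parallel to the stone's x and y, and free to grip from 22 to 74 mm above the back; below that is the wax foot, 21 mm across.
- round_stone: Loose dark red round amber cabochon, 28 mm across, on a stick just like the other's, 74 mm high in all; bystander on the same tray, about 90 mm from the oval stone between centres (the two may have changed places). Origin: centre of its flat back.
- stone_tray: Fixed low wooden tray, 96 (x) x 176 (y) mm, rim 15 mm high, cork floor 6 mm above the table. Origin: centre of its underside.
- ball_vice: Fixed jeweller's ball vice: black rubber ring 104 mm across, dark steel ball 90 mm across, two steel jaws with brass facings that clamp an oval silver pendant setting. Origin: on the table under the middle of the setting; x along the setting's long axis (its small hanging loop is at +x), y across it (jaws at +y and -y), z up. Nothing of it reaches more than 60 mm from its z axis.
- setting_rim (a point): Point in the middle of the setting's open mouth, level with its rim, 87 mm above the table; axes as the ball vice's. The mouth is an oval of 43 (x) by 33 (y) mm, 1.5 mm wider than the stone all round; its wall is 1.8 mm thick; the jaws end 4 mm below the rim. The stone fits either way round (half a turn makes no difference).
- packing: Oval brown leather packing, fixed in the bottom of the setting, on which the stone seats. It is springy: it gives about 1 mm for every 4 N, 3 mm at most. Origin: centre of its top face, which lies anywhere from 3.5 to 5.5 mm below the rim: feel for it.
- lower_box: Loose orange lidded box 118 x 172 x 66 mm (x, y, z) standing on the table between the tray and the vice, its long side pointing away from the robot. Origin: centre of its underside. Bystander.
- upper_box: The same kind of orange box, stacked on the lower one: the top of the stack is 132 mm above the table. Origin: centre of its underside. Bystander.
- tweezers: Loose black tweezers lying flat, 11 x 128 x 9 mm, long along y, near the vice on the robot's side. Origin: centre of the underside. Bystander.
Mind the look-alikes: they are no part of the job. Leave any pink look-alike of the oval_stone alone.

How it is judged (in metres and radians):
On the way:
1. the oval stone is seated: inside the setting, level, turned to match and resting on the packing with at least 0.5 N, for 0.1 s (contact force between oval_stone and packing above 0.5 N and horizontal distance between oval_stone and setting_rim below 0.004 m and z of oval_stone in the frame of setting_rim below -0.0025 m and angle between the x axis of oval_stone and the x axis of ball_vice, either way round below 0.14 rad and angle between oval_stone's own z axis and vertical below 0.1 rad), for 0.1 s.
At the end, for the whole second after the job is handed in: Still gripped and at rest, the oval stone's flat back is 2 to 10 mm above the setting's rim, its centre within 4 mm of the setting's seen from above, its long axis within 0.14 rad of the setting's (either way round), its stick within 0.10 rad of upright, touching neither setting nor packing (z of oval_stone in the frame of setting_rim between 0.002 and 0.01 m and horizontal distance between oval_stone and setting_rim below 0.004 m and angle between the x axis of oval_stone and the x axis of ball_vice, either way round below 0.14 rad and angle between oval_stone's own z axis and vertical below 0.1 rad and contact force between the fingers and oval_stone above 1 N and contact force between oval_stone and ball_vice below 0.05 N and contact force between oval_stone and packing below 0.05 N and linear speed of oval_stone below 0.015 m/s); the arm keeps its last pose, push and grip.
It fails at once if the stone is pressed on the packing or the setting with more than 25 N (contact force between oval_stone and packing above 25 N or contact force between oval_stone and ball_vice above 25 N).
It fails at once if a bystander (round stone, orange box, tweezers) is moved by more than 10 mm (distance of any of round_stone, lower_box, upper_box, tweezers from where it was at the start of the episode above 0.01 m).
It also fails if it takes over 51 s, if anything falls off the work surface, if the arm or the gripper's body presses on something with over 40 N, if the wrist force passes 120 N, or if a joint passes its speed limit or range.

### The arm

A 6-joint arm with a two-finger parallel gripper is mounted at the origin on a cart in front of the work surface, level with it; the furniture and walls round the work are solid. World frame = base frame: x ahead of the robot, y to its left, z up, the work surface at z = 0. Lengths are in mm, angles in rad, forces in N, time in s.
With the tool pointing down it reaches from about 350 to 975 mm from the base axis. Payload 7.1 kg.
Tool frame: the origin (TCP) lies on the front face of the gripper's body, between the roots of the fingers; the fingertips stand 80 mm ahead of it and the grasp point (between the pads) lies 61 mm ahead of it; z points along the fingers, y is the line along which they close (so a half turn about z gives the same grasp; the last joint's range is limited). The gripper opens to 88 mm and grips with 3 to 60 N. Pads are 20 mm wide; open, the fingers measure 115 mm over their backs; the gripper's body (75 mm by 178 mm) begins 61 mm behind the grasp point.
Start: joints at [-1.267, 0.423, 1.63, -0, 1.089, -0.019], TCP at [198.282, -592.697, 302.675] pointing down, gripper open.
Joint ranges: [-3, 3], [-0.9, 2.11], [0.09, 2.58], [-1.31, 4.45], [0.11, 2.69], [-2.54, 2.54]. Speed limits (rad/s): [2.39, 2.39, 3.01, 3.14, 3.14, 3.14].

### API

Orientations are given as a rotation vector (axis times angle).
In Python, from workcell import readout, vision, close_job gives the robot as it stands.
- The arm moves only by the tool servo_tool, never from a script. Its argument "plan" is a list that holds one entry, the list of rows, each a list of 7 numbers: the gripper command: -1 is fully open, 1 is shut, values between are in proportion, then the shift along the world's x, y, z in units of 40 mm (1.0 is 40 mm), then the turn, a rotation vector about the world's x, y, z in units of 5 degrees (1.0 is 5 degrees). A call has 1 to 5 rows; each row shifts and turns the commanded pose from where the row before left it; what a row does not reach is not made up. A row lasts 1/12 s, in which the tool goes at most 41.7 mm and 7.16 degrees, less where a joint would pass 70% of its speed; a pose out of reach is approached as far as the arm can. A call is refused whole if a number of a shift passes 1 or a number of a turn 1, either way. A call with a gripper value outside its range is refused whole. The fingers move at their own pace and stop on an object; the grip force is fixed at half the most. Time passes only in rows, so rows that do not move let the fingers close. It gives the time, the measured TCP pose, the force, the opening and the grip force at its end, in the units of the state.
- readout.get_obs(): the state, without advancing time (a new reading comes with each control period).
- vision.get_image(name): name is "scene" or "top" or "wrist"; returns the picture (420x560x3 uint8, red, green, blue); there is no depth.
- vision.camera_params(name): a dict with "fx", "fy", "cx", "cy" (pixels), "D" ([k1, k2, p1, p2, k3] as OpenCV has them; the pictures are not rectified), "rvec" (rotation vector, rad) and "tvec" (3), from world to camera coordinates, as OpenCV has them; the wrist camera has in their place "hand_eye" (4x4, takes a point from camera to tool coordinates, whose origin is the TCP and whose axes are the flange's). Camera axes: x right, y down, z forward; pixel columns grow to the right and rows downward; lengths in mm; the calibration is good to about 2 mm. A picture is of the moment at which its call begins: read the wrist's pose just before it. camera_params takes no time and is no camera call.
- close_job(): hands the job in; it is judged then, once.
The state is a dict: "t": time; "qpos": joint angles; "qvel": joint speeds; "joint_torque": joint torques, N m; "ee_pos": TCP position; "orientation": TCP orientation; "ft_force": force on the tool from outside, world axes, zero at the start; "moment": the same for the moment, N m; "width": finger opening in mm; "grasp_force": force on a finger pad.
Only numpy, scipy, OpenCV 4.12 (cv2) and the standard library are available. Lean on these libraries where they do the work, as an engineer would, in place of code of your own. Each camera call takes 0.05 s, during which the arm holds its last target. There are 200 camera calls.

## Working session

There is one attempt and no reset: what is moved stays moved. The work goes in short steps, Python scripts to look and compute and a tool call to move; the robot and the scene stay as the last step left them, time stands still between calls to the robot, and variables do not carry over. Pictures are saved under pics/ and viewed, at most 10 in all, crops included, and the job is handed in when it is done.

Besides the shell and the picture viewer there is one more tool, called after "Emit:" as a command line: name --argument value ..., lists and objects as JSON in quotes. servo_tool: Moves the arm, as the interface text tells. Its arguments: {"type":"object","properties":{"plan":{"type":"array"}},"required":["plan"]}

```bash
mkdir -p pics; ls; cat > h.py <<'E'
import numpy as np, cv2, json
from workcell import readout, vision, close_job
def cam(n):
    p=vision.camera_params(n); K=np.array([[p['fx'],0,p['cx']],[0,p['fy'],p['cy']],[0,0,1.]]); D=np.array(p['D'],float)
    if 'rvec' in p:
        R=cv2.Rodrigues(np.array(p['rvec'],float))[0]; t=np.array(p['tvec'],float).ravel()
    else:
        o=readout.get_obs(); H=np.array(p['hand_eye'],float); T=np.eye(4); T[:3,:3]=cv2.Rodrigues(np.array(o['orientation'],float))[0]; T[:3,3]=o['ee_pos']
        W=np.linalg.inv(T@H); R=W[:3,:3]; t=W[:3,3]
    return K,D,R,t
def ray(c,uv):
    K,D,R,t=c; n=cv2.undistortPoints(np.array(uv,float).reshape(-1,1,2),K,D).reshape(-1,2)
    d=np.c_[n,np.ones(len(n))]@R; return -R.T@t,d
def onz(c,uv,z):
    o,d=ray(c,uv); return o+d*((z-o[2])/d[:,2])[:,None]
def proj(c,P):
    K,D,R,t=c; return cv2.projectPoints(np.array(P,float).reshape(-1,3),cv2.Rodrigues(R)[0],t,K,D)[0].reshape(-1,2)
def save(im,n): cv2.imwrite('pics/'+n,im[:,:,::-1])
E
python3 - <<'E'
from h import *
for n in('scene','top','wrist'):
    c=cam(n); im=vision.get_image(n); save(im,n+'0.png'); np.save(n+'0.npy',im); print(n,c[0][0,0],(-c[2].T@c[3]).round(),c[2].round(2).tolist())
print(readout.get_obs())
E
```

```text
pics
scene 522.2717658931388 [-142. 1013.  673.] [[-0.84, -0.54, 0.0], [-0.25, 0.39, -0.89], [0.48, -0.75, -0.46]]
top 423.96891555115724 [ 385.   84. 1263.] [[-0.03, -1.0, 0.02], [-1.0, 0.03, -0.06], [0.06, -0.02, -1.0]]
wrist 366.93397705988866 [ 272. -569.  384.] [[0.32, -0.95, -0.0], [-0.91, -0.3, 0.28], [-0.27, -0.09, -0.96]]
{'t': 0.15, 'qpos': array([-1.26701371e+00,  4.23672776e-01,  1.63047405e+00,  5.22274781e-06,
        1.08862398e+00, -1.89961103e-02]), 'qvel': array([-1.47458403e-03, -3.77444749e-03, -1.46227798e-03,  3.61657301e-05,
       -6.60191492e-04,  2.83216878e-05]), 'joint_torque': array([ 2.59947647e-04, -5.44984245e+01, -2.73920757e+01,  6.44062716e-02,
        2.04601593e-02, -5.61385707e-05]), 'ee_pos': array([ 198.18168155, -592.40196018,  302.09143094]), 'orientation': array([-3.09961647e+00, -5.04630225e-01,  2.55341072e-04]), 'ft_force': array([-0.55542061, -0.32471309,  0.08978227]), 'moment': array([0.03186005, 0.0239003 , 0.05410824]), 'grasp_force': 0.0, 'width': 87.41880002806148}
```

View pics/top0.png

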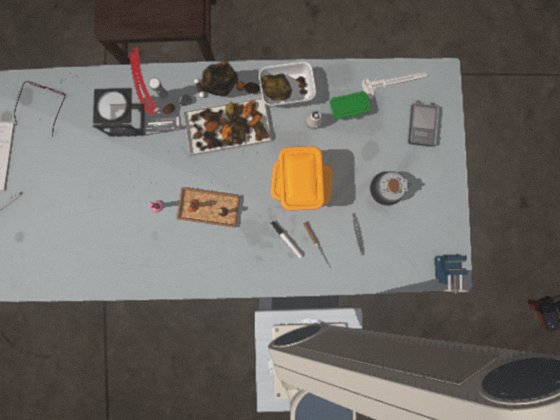

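View pics/scene0.png

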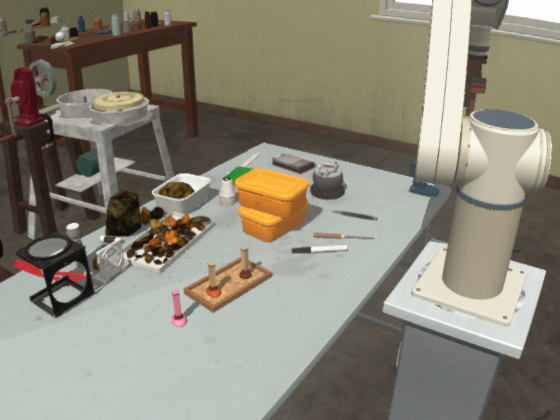

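The top view has the tray at (210,207) with stones at (194,206) and (223,211), the vice at (390,187), the boxes at (302,178), the tweezers at (358,233) and a pink look-alike at (156,206). In the scene view the left stone at (213,290) looks honey-orange and the right one at (245,272) dark red, with the pink one at (178,315).

Candidates for the oval stone in the top view: (194,206), (223,211) and pink (156,206). I'll check them in one close crop.

```bash
python3 - <<'E'
from h import *
t=np.load('top0.npy'); s=np.load('scene0.npy')
def cr(im,x,y,w,h): return cv2.resize(im[y:y+h,x:x+w],(400,300),interpolation=cv2.INTER_CUBIC)
save(np.vstack([np.hstack([cr(t,140,170,112,84),cr(s,170,235,112,84)]),np.hstack([cr(t,356,160,68,51),cr(s,300,150,68,51)])]),'crop1.png')
c=cam('top')
print(onz(c,[[194,206],[223,211]],80).round(), onz(c,[[390,187]],87).round(), onz(c,[[280,150],[323,150],[323,206],[280,206]],132).round(), onz(c,[[180,188],[243,194],[239,227],[177,221]],15).round(),onz(c,[[355,213],[363,253]],5).round())
E
```

```text
[[459. 315.  80.]
 [443. 234.  80.]] [[ 497. -236.   87.]] [[601.  71. 132.]
 [598. -45. 132.]
 [446. -40. 132.]
 [449.  75. 132.]] [[517. 368.  15.]
 [494. 182.  15.]
 [397. 196.  15.]
 [420. 378.  15.]] [[ 430. -149.    5.]
 [ 310. -169.    5.]]
```

View pics/crop1.png

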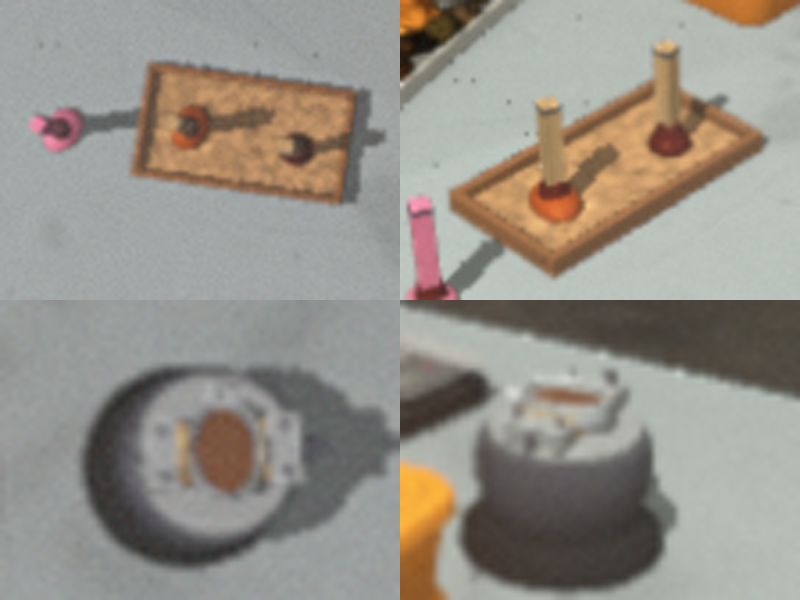

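The oval honey stone is the one at top (193,206), roughly (457,315), and the round dark red one is at (223,211). The pink one is ruled out. The setting's mouth is at top ≈(394,185), long axis nearly along world x. I'll go over the vice first, for a wrist view on the way.

Emit:
servo_tool --plan '[[[-1, 0.6, 0.75, 0, 0, 0, -0.3], [-1, 0.6, 0.75, 0, 0, 0, -0.3], [-1, 0.6, 0.75, 0, 0, 0, -0.3], [-1, 0.6, 0.75, 0, 0, 0, -0.3], [-1, 0.6, 0.75, 0, 0, 0, -0.3]]]'

```text
t: 0.57
ee_pos: [318.9, -441.1, 302.5]
orientation: [-3.127, -0.298, 0.0]
ft_force: [1.1, -0.9, 0.3]
width: 87.7
grasp_force: 0.0
```

Emit:
servo_tool --plan '[[[-1, 0.6, 0.75, 0, 0, 0, -0.3], [-1, 0.6, 0.75, 0, 0, 0, -0.3], [-1, 0.6, 0.75, 0, 0, 0, -0.3], [-1, 0.6, 0.75, 0, 0, 0, -0.3], [-1, 0.6, 0.75, 0, 0, 0, -0.3]]]'

```text
t: 0.98
ee_pos: [439.0, -291.0, 302.6]
orientation: [-3.14, -0.094, 0.0]
ft_force: [0.5, -1.5, 0.3]
width: 87.9
grasp_force: 0.0
```

Emit:
servo_tool --plan '[[[-1, 0.6, 0.7, 0, 0, 0, -0.35], [-1, 0.6, 0.7, 0, 0, 0, -0.35], [-1, 0, 0, 0, 0, 0, 0], [-1, 0, 0, 0, 0, 0, 0]]]'

```text
t: 1.32
ee_pos: [487.1, -235.3, 302.5]
orientation: [-3.142, -0.006, 0.001]
ft_force: [-0.3, -0.5, 0.3]
width: 87.4
grasp_force: 0.0
```

```bash
python3 - <<'E'
from h import *
c=cam('wrist'); im=vision.get_image('wrist'); save(im,'w1.png'); np.save('w1.npy',im); import pickle; pickle.dump(c,open('w1.pkl','wb'))
o=readout.get_obs(); print(o['ee_pos'],o['orientation'],proj(c,[500,-236,87]))
E
```

```text
[ 486.22839164 -236.23702023  302.3745563 ] [-3.14150496e+00 -3.51984110e-03  1.32643963e-03] [[279.52816427 189.20128325]]
```

View pics/w1.png

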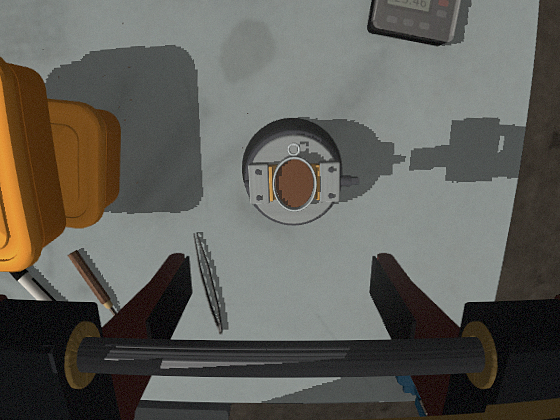

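The wrist view shows the setting's mouth at about (295,182), its loop at (293,149) (so vice +x is about world +x), jaws left and right, and the tweezers at (208,280). Next I'll fit the rim.

```bash
cat >> h.py <<'E'
def ell(P):
    "ellipse of metric xy points: centre, axes, long-axis angle (deg)"
    (cx,cy),(a,b),th=cv2.fitEllipse(P[:,:2].astype(np.float32)); 
    if a<b: th+=90
    return np.round([cx,cy,max(a,b),min(a,b),(th+90)%180-90],2)
E
python3 - <<'E'
from h import *; import pickle
im=np.load('w1.npy'); c=pickle.load(open('w1.pkl','rb')); f=im.astype(int)
m=((f[...,0]-f[...,2]>35)&(f[...,1]>30)).astype(np.uint8); m[:,:270]=0;m[:,320:]=0;m[:150]=0;m[215:]=0
n,l,s,ce=cv2.connectedComponentsWithStats(m); k=np.argmax(abs(s[:,4]*(np.arange(n)>0))); print(s[k],ce[k])
ct=max(cv2.findContours((l==k).astype(np.uint8),0,cv2.CHAIN_APPROX_NONE)[0],key=len)[:,0]
print('brown@87',ell(onz(c,ct,87)),'@82.5',ell(onz(c,ct,82.5)))
# rim: radial scan for bright ring
g=cv2.GaussianBlur(im,(0,0),.7).max(2).astype(float); sub=[]; c0=ce[k]
for a in np.linspace(0,2*np.pi,90,endpoint=False):
    r=np.arange(14,34,.25); x=c0[0]+r*np.cos(a); y=c0[1]+r*np.sin(a)
    v=cv2.remap(g.astype(np.float32),x.astype(np.float32)[None],y.astype(np.float32)[None],1)[0]
    # peak in predicted ring
    e=1/np.hypot(np.cos(a)/21.,np.sin(a)/26.5); w=(abs(r-e)<4); i=np.argmax(np.where(w,v,0)); sub.append([x[i],y[i]])
sub=np.array(sub); P=onz(c,sub,87); print('ring@87',ell(P))
z=cv2.resize(im[140:225,235:355],None,fx=6.5,fy=6.5,interpolation=cv2.INTER_CUBIC)
for p in sub: cv2.circle(z,tuple(int(v) for v in (p-[235,140])*6.5+3),2,(0,255,0),-1)
save(z,'crop2.png')
print('loop',onz(c,[[293,149]],87))
E
```

```text
[ 279  160   34   47 1242] [295.61916264 182.60950081]
brown@87 [ 505.29 -249.26   38.75   27.01    2.59] @82.5 [ 504.38 -249.45   39.34   27.42    2.59]
ring@87 [ 504.34 -247.65   44.92   36.13    1.17]
loop [[ 533.10604319 -246.7138468    87.        ]]
```

View pics/crop2.png

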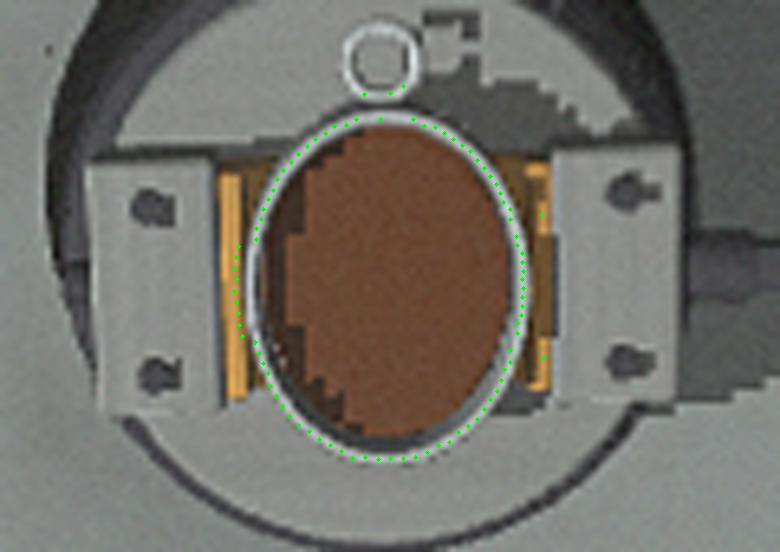

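The drawn ring points stray onto the brass facing at the left. I'll refit with a saturation limit, then move to the tray.

```bash
cat >> h.py <<'E'
def rim(im,c,c0,z=87,sc=1.,it=3):
    f=im.astype(np.float32); g=cv2.GaussianBlur(f.min(2)-1.5*(f.max(2)-f.min(2)),(0,0),.7)
    P0=onz(c,[c0],z)[0,:2]
    X=np.array([P0[0],P0[1],0.])
    for _ in range(it):
        pts=[]
        for a in np.linspace(0,2*np.pi,120,endpoint=False):
            s=np.linspace(-3.5,3.5,29)
            lx=(22.4+s)*np.cos(a); ly=(17.4+s)*np.sin(a); C,S=np.cos(X[2]),np.sin(X[2])
            W=np.c_[X[0]+C*lx-S*ly,X[1]+S*lx+C*ly,np.full(29,z)]; uv=proj(c,W).astype(np.float32)
            v=cv2.remap(g,uv[None,:,0].copy(),uv[None,:,1].copy(),1)[0]; w=np.clip(v-np.percentile(v,60),0,None)
            i=np.argmax(v)
            if 0<i<28: pts.append((W[i,:2],))
        P=np.array(pts)[:,0]; e=ell(P)
        for _ in range(3):
            d=P-e[:2]; t=np.deg2rad(e[4]); q=d@np.array([[np.cos(t),-np.sin(t)],[np.sin(t),np.cos(t)]])
            r=np.hypot(q[:,0]/(e[2]/2),q[:,1]/(e[3]/2)); P2=P[abs(r-1)<.06]; e=ell(P2)
        X=np.array([e[0],e[1],np.deg2rad(e[4])])
    return e,len(P2)
E
python3 - <<'E'
from h import *; import pickle
im=np.load('w1.npy'); c=pickle.load(open('w1.pkl','rb'))
print(rim(im,c,(294.1,183.6)))
E
```

```text
(array([ 504.08, -247.86,   44.78,   34.52,    1.62]), 113)
```

Emit:
servo_tool --plan '[[[-1, 0, 1, 0, 0, 0, 0], [-1, 0, 1, 0, 0, 0, 0], [-1, 0, 1, 0, 0, 0, 0], [-1, 0, 1, 0, 0, 0, 0], [-1, 0, 1, 0, 0, 0, 0]]]'

```text
t: 1.78
ee_pos: [485.4, -36.7, 302.7]
orientation: [3.141, -0.004, -0.0]
ft_force: [1.1, 0.4, 0.1]
width: 88.1
grasp_force: 0.0
```

Emit:
servo_tool --plan '[[[-1, 0, 1, 0, 0, 0, 0], [-1, 0, 1, 0, 0, 0, 0], [-1, 0, 1, 0, 0, 0, 0], [-1, 0, 1, 0, 0, 0, 0], [-1, 0, 1, 0, 0, 0, 0]]]'

```text
t: 2.2
ee_pos: [486.1, 163.4, 302.7]
orientation: [3.141, -0.003, 0.0]
ft_force: [0.4, -0.5, 0.5]
width: 87.9
grasp_force: 0.0
```

Emit:
servo_tool --plan '[[[-1, -0.2, 1, 0, 0, 0, 0], [-1, -0.2, 1, 0, 0, 0, 0], [-1, -0.2, 1, 0, 0, 0, 0], [-1, -0.2, 0.8, 0, 0, 0, 0], [-1, 0, 0, 0, 0, 0, 0]]]'

```text
t: 2.62
ee_pos: [453.9, 318.4, 302.7]
orientation: [-3.14, -0.003, -0.001]
ft_force: [-0.7, 0.2, 0.0]
width: 88.3
grasp_force: 0.0
```

```bash
python3 - <<'E'
from h import *
c=cam('wrist'); im=vision.get_image('wrist'); save(im,'w2.png'); np.save('w2.npy',im); import pickle; pickle.dump(c,open('w2.pkl','wb'))
o=readout.get_obs(); print(o['ee_pos'],o['orientation'],abs(o['qvel']).max())
E
```

```text
[454.15810519 316.23973766 302.48036714] [ 3.14152554e+00  3.51430413e-03 -5.92442357e-05] 0.05239179123323402
```

View pics/w2.png

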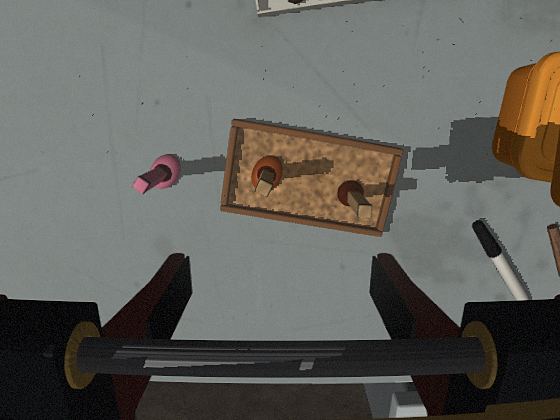

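The oval stone is at (266,172) with its stick end near (265,187), the round one at (350,192), and pink at (160,175). I'll measure the stone's outline, stick end and yaw.

```bash
python3 - <<'E'
from h import *; import pickle
im=np.load('w2.npy'); c=pickle.load(open('w2.pkl','rb'))
h=cv2.cvtColor(im,cv2.COLOR_RGB2HSV)
x0,y0=235,140; r=h[y0:y0+65,x0:x0+65].astype(int)
m=((r[...,1]>165)&(r[...,2]>50)).astype(np.uint8)
n,l,s,ce=cv2.connectedComponentsWithStats(m); k=1+np.argmax(s[1:,4]); print(s[k],ce[k]+[x0,y0])
ct=max(cv2.findContours((l==k).astype(np.uint8),0,cv2.CHAIN_APPROX_NONE)[0],key=len)[:,0]
hull=cv2.convexHull(ct)[:,0]
up=[p for p in ct if p[1]+y0<178 or True]; 
print('stone all@9',ell(onz(c,ct+[x0,y0],9)))
z=cv2.resize(im[y0:y0+65,x0:x0+65],(390,390),interpolation=cv2.INTER_CUBIC)
z2=z.copy(); 
for p in ct: cv2.circle(z2,tuple(int(v) for v in p*6+3),1,(0,255,0),-1)
save(np.hstack([z,z2]),'crop3.png')
E
```

```text
[ 17  16  30  33 411] [266.71289538 168.88077859]
stone all@9 [466.26 331.78  35.82  26.37 -22.23]
```

View pics/crop3.png

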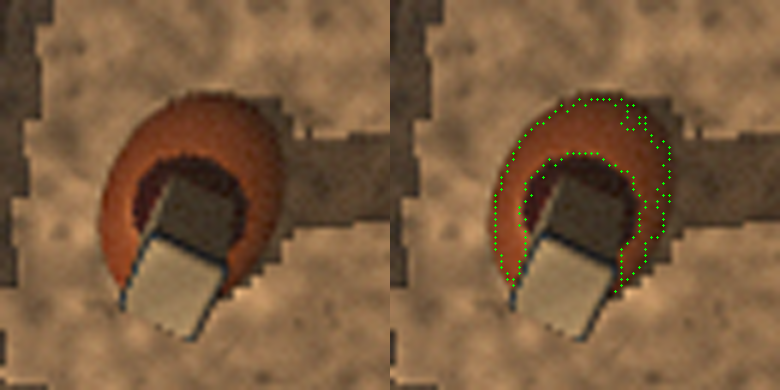

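```bash
python3 - <<'E'
from h import *; import pickle
c=pickle.load(open('w2.pkl','rb'))
q=(np.array([[158,235],[226,268],[190,340],[122,308]])+.5)/6-.5+[235,140]
P=onz(c,q,80)[:,:2]; print(P.round(1),'c',P.mean(0).round(1))
for a,b in((0,1),(3,2),(3,0),(2,1)): d=P[b]-P[a]; print(np.hypot(*d).round(1),np.degrees(np.arctan2(d[1],d[0])).round(1))
o=(np.array([[99,215],[118,280],[130,130],[160,105],[205,92],[245,102],[275,135],[285,175],[283,200],[262,255],[240,283],[103,180]])+.5)/6-.5+[235,140]
print('outline',ell(onz(c,o,8)))
E
```

```text
[[474.3 333.6]
 [469.6 324.1]
 [459.2 329.3]
 [463.8 338.9]] c [466.7 331.5]
10.6 -116.3
10.6 -115.8
11.7 -26.5
11.6 -26.3
outline [466.62 331.76  39.08  30.83 -23.5 ]
```

Stick end (466.7, 331.5), stone yaw −26°, and the outline agrees. I'll turn over it and go partway down.

Emit:
servo_tool --plan '[[[-1, 0.06, 0.08, -0.3, 0, 0, -1], [-1, 0.06, 0.08, -0.3, 0, 0, -1], [-1, 0.06, 0.08, -0.3, 0, 0, -1], [-1, 0.06, 0.08, -0.3, 0, 0, -1], [-1, 0.07, 0.085, -0.3, 0, 0, -1]]]'

```text
t: 3.08
ee_pos: [473.2, 319.9, 241.7]
orientation: [-3.057, 0.655, 0.024]
ft_force: [-0.3, -0.3, 0.7]
width: 87.9
grasp_force: 0.0
```

Emit:
servo_tool --plan '[[[-0.3, 0, 0, -0.4, 0, 0, -0.2], [-0.3, 0, 0, -0.4, 0, 0, 0], [-0.3, 0, 0, 0, 0, 0, 0], [-0.3, 0, 0, 0, 0, 0, 0]]]'

```text
t: 3.42
ee_pos: [474.9, 316.4, 209.5]
orientation: [-3.05, 0.673, 0.031]
ft_force: [-0.2, -0.5, 0.4]
width: 64.3
grasp_force: 0.0
```

```bash
python3 - <<'E'
from h import *
c=cam('wrist'); im=vision.get_image('wrist'); np.save('w3.npy',im); import pickle; pickle.dump(c,open('w3.pkl','wb'))
o=readout.get_obs(); print(o['ee_pos'],o['orientation'],o['width'])
p=proj(c,[[466.7,331.5,80],[466.7,331.5,6]]); print(p)
x,y=(p.mean(0)-[80,60]).astype(int); x=max(x,0);y=max(y,0);z=im[y:y+120,x:x+160]; print(x,y,z.shape); save(cv2.resize(z,None,fx=5,fy=5,interpolation=cv2.INTER_CUBIC),'crop4.png')
E
```

```text
[475.19122963 317.12704475 210.42908908] [-3.0485088   0.67226505  0.02909084] 60.891277705551325
[[264.74089219 256.94496532]
 [269.59630923 219.45410901]]
187 178 (120, 160, 3)
```

View pics/crop4.png

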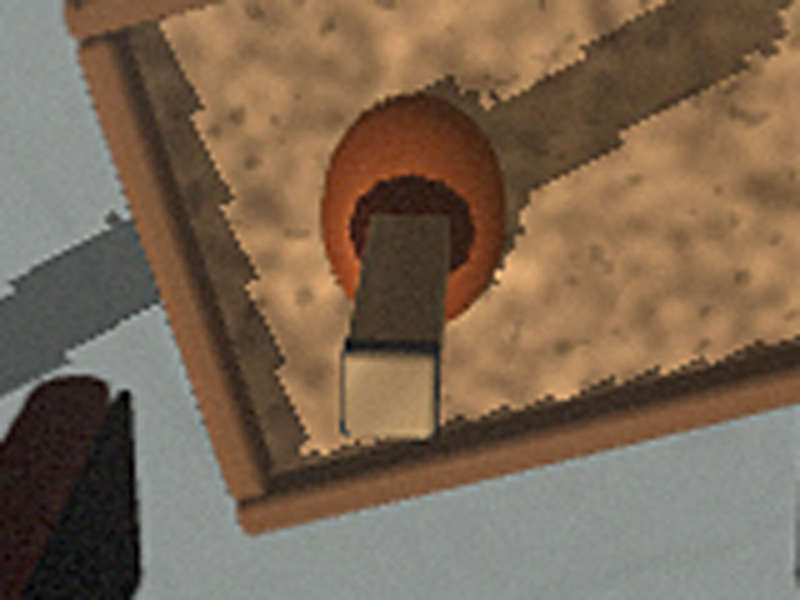

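The stick end in the crop is centred at (391,391), i.e. pixel (265,256), which agrees with the estimate and is nicely squared to the tool. The TCP fell short on that move, though, so I'll work out the correction.

```bash
cat >> h.py <<'E'
def delta(goal,yawdeg):
    "shift (40 mm units) and turn (5 deg units) to upright pose with tool x at yaw"
    o=readout.get_obs(); R=cv2.Rodrigues(np.array(o['orientation'],float))[0]; a=np.deg2rad(yawdeg); C,S=np.cos(a),np.sin(a)
    G=np.array([[C,S,0],[S,-C,0],[0,0,-1.]]); rv=cv2.Rodrigues(G@R.T)[0].ravel()
    print('pos',o['ee_pos'].round(1),'yaw',np.degrees(np.arctan2(R[1,0],R[0,0])).round(2),'zaxis',R[:,2].round(4),'w',round(o['width'],1),'F',o['ft_force'].round(1))
    print('shift',((np.array(goal)-o['ee_pos'])/40).round(3),'turn',(np.degrees(rv)/5).round(3))
E
python3 - <<'E'
from h import *; import pickle
c=pickle.load(open('w3.pkl','rb'))
q=(np.array([[347,350],[437,345],[438,437],[344,433]])+.5)/5-.5+[187,178]
P=onz(c,q,80)[:,:2]; print(P.mean(0).round(1))
for a,b in((0,1),(3,2),(3,0),(2,1)): d=P[b]-P[a]; print(np.hypot(*d).round(1),np.degrees(np.arctan2(d[1],d[0])).round(1))
delta([P.mean(0)[0],P.mean(0)[1],117],-26.2)
E
```

```text
[467.3 331.1]
11.2 -111.1
11.8 -117.2
11.3 -28.1
12.5 -24.7
pos [475.2 317.1 210.4] yaw -24.86 zaxis [-0.014   0.0233 -0.9996] w 60.9 F [0.1 0.5 0.6]
shift [-0.198  0.35  -2.336] turn [-0.268 -0.157 -0.266]
```

Emit:
servo_tool --plan '[[[-0.3, -0.1, 0.17, 0, -0.13, -0.08, -0.13], [-0.3, -0.1, 0.18, 0, -0.14, -0.08, -0.14], [-0.3, 0, 0, -0.3, 0, 0, 0], [-0.3, 0, 0, -0.2, 0, 0, 0], [-0.3, 0, 0, 0, 0, 0, 0]]]'

```text
t: 3.88
ee_pos: [473.2, 319.0, 187.4]
orientation: [-3.048, 0.673, 0.033]
ft_force: [0.1, -0.5, -0.6]
width: 57.2
grasp_force: 0.0
```

```bash
python3 - <<'E'
from h import *
delta([467,331.3,117],-26.2)
E
```

```text
pos [473.2 319.  187.4] yaw -24.88 zaxis [-0.0166  0.024  -0.9996] w 57.2 F [ 0.1 -0.5 -0.6]
shift [-0.156  0.309 -1.761] turn [-0.277 -0.187 -0.262]
```

```bash
python3 - <<'E'
from h import *
print(readout.get_obs()['qpos'].round(3))
E
```

```text
[0.56  0.502 1.825 0.04  0.817 2.538]
```

Joint 6 is at its limit. I'll grip the other pair of faces instead: tool x at +64°, a turn of about +89°.

Emit:
servo_tool --plan '[[[-0.3, 0, 0, 0, 0, 0, 1], [-0.3, 0, 0, 0, 0, 0, 1], [-0.3, 0, 0, 0, 0, 0, 1], [-0.3, 0, 0, 0, 0, 0, 1], [-0.3, 0, 0, 0, 0, 0, 1]]]'

```text
t: 4.3
ee_pos: [474.0, 319.5, 188.9]
orientation: [-3.125, -0.01, 0.038]
ft_force: [-0.4, 0.3, -0.7]
width: 57.2
grasp_force: 0.0
```

Emit:
servo_tool --plan '[[[-0.3, 0, 0, 0, 0, 0, 1], [-0.3, 0, 0, 0, 0, 0, 1], [-0.3, 0, 0, 0, 0, 0, 1], [-0.3, 0, 0, 0, 0, 0, 1], [-0.3, 0, 0, 0, 0, 0, 1]]]'

```text
t: 4.72
ee_pos: [474.0, 319.5, 188.9]
orientation: [-3.054, -0.687, 0.043]
ft_force: [1.4, 0.4, -0.0]
width: 56.9
grasp_force: 0.0
```

Emit:
servo_tool --plan '[[[-0.3, 0, 0, 0, 0, 0, 1], [-0.3, 0, 0, 0, 0, 0, 1], [-0.3, 0, 0, 0, 0, 0, 1], [-0.3, 0, 0, 0, 0, 0, 1], [-0.3, 0, 0, 0, 0, 0, 1]]]'

```text
t: 5.13
ee_pos: [474.0, 319.5, 188.9]
orientation: [-2.838, -1.334, 0.046]
ft_force: [0.4, 0.4, 0.2]
width: 57.1
grasp_force: 0.0
```

Emit:
servo_tool --plan '[[[-0.3, 0, 0, 0, 0, 0, 1], [-0.3, 0, 0, 0, 0, 0, 1], [-0.3, 0, 0, 0, 0, 0, 0.8], [-0.3, 0, 0, 0, 0, 0, 0], [-0.3, 0, 0, 0, 0, 0, 0]]]'

```text
t: 5.55
ee_pos: [474.1, 319.5, 189.0]
orientation: [-2.662, -1.663, 0.047]
ft_force: [0.4, 0.4, 0.1]
width: 56.7
grasp_force: 0.0
```

```bash
python3 - <<'E'
from h import *
delta([467,331.3,117],64); print(readout.get_obs()['qpos'].round(3),readout.get_obs()['t'])
E
```

```text
pos [474.1 319.5 189. ] yaw 64.0 zaxis [-0.0263 -0.0139 -0.9996] w 56.7 F [0.4 0.4 0.1]
shift [-0.177  0.296 -1.801] turn [ 0.159 -0.301  0.003]
[0.571 0.509 1.807 0.003 0.856 1.023] 5.55
```

Emit:
servo_tool --plan '[[[-0.3, -0.09, 0.15, 0.3, 0.08, -0.15, 0], [-0.3, -0.09, 0.15, 0.3, 0.08, -0.15, 0], [-0.3, 0, 0, 0, 0, 0, 0], [-0.3, 0, 0, 0, 0, 0, 0]]]'

```text
t: 5.88
ee_pos: [467.1, 332.3, 214.9]
orientation: [-2.662, -1.668, -0.005]
ft_force: [-0.5, 0.1, -0.7]
width: 57.1
grasp_force: 0.0
```

```bash
python3 - <<'E'
from h import *
c=cam('wrist'); im=vision.get_image('wrist'); np.save('w4.npy',im); import pickle; pickle.dump(c,open('w4.pkl','wb'))
delta([467,331.3,117],64)
p=proj(c,[[467,331.3,80],[467,331.3,6]]); print(p)
x,y=(p.mean(0)-[60,45]).astype(int); z=im[y:y+90,x:x+120]; print(x,y,z.shape); save(cv2.resize(z,None,fx=6,fy=6,interpolation=cv2.INTER_CUBIC),'crop5.png')
E
```

```text
pos [467.  331.9 214.2] yaw 64.12 zaxis [ 0.0017  0.0012 -1.    ] w 57.1 F [-0.1 -0.8 -0.1]
shift [ 0.    -0.015 -2.43 ] turn [-0.014  0.02  -0.024]
[[279.14628111 236.91685517]
 [279.31209879 206.52665536]]
219 176 (90, 120, 3)
```

View pics/crop5.png

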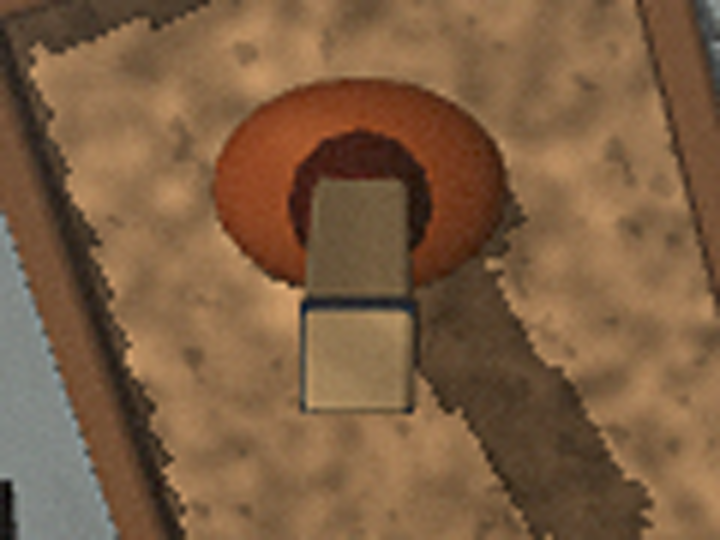

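The stick end is at about (278.6,235.5), within about 1 mm of the prediction and square to the fingers. I'll descend and close.

Emit:
servo_tool --plan '[[[-0.3, 0, 0, -0.55, 0, 0, 0], [-0.3, 0, 0, -0.55, 0, 0, 0], [-0.3, 0, 0, -0.55, 0, 0, 0], [-0.3, 0, 0, -0.55, 0, 0, 0], [-0.3, 0, 0, -0.23, 0, 0, 0]]]'

```text
t: 6.35
ee_pos: [465.9, 330.5, 113.4]
orientation: [2.663, 1.666, -0.005]
ft_force: [-0.9, 0.2, -0.6]
width: 57.2
grasp_force: 0.0
```

Emit:
servo_tool --plan '[[[0.3, 0, 0, 0, 0, 0, 0], [0.6, 0, 0, 0, 0, 0, 0], [1, 0, 0, 0, 0, 0, 0], [1, 0, 0, 0, 0, 0, 0], [1, 0, 0, 0, 0, 0, 0]]]'

```text
t: 6.77
ee_pos: [467.6, 331.8, 117.3]
orientation: [-2.663, -1.667, -0.004]
ft_force: [-0.2, -0.2, 0.9]
width: 27.5
grasp_force: 0.0
```

Emit:
servo_tool --plan '[[[1, 0, 0, 0, 0, 0, 0], [1, 0, 0, 0, 0, 0, 0], [1, 0, 0, 0, 0, 0, 0], [1, 0, 0, 0, 0, 0, 0], [1, 0, 0, 0, 0, 0, 0]]]'

```text
t: 7.18
ee_pos: [467.3, 331.6, 116.6]
orientation: [-2.663, -1.667, -0.002]
ft_force: [-1.7, -0.5, 6.1]
width: 11.9
grasp_force: 30.0
```

Emit:
servo_tool --plan '[[[1, 0, 0, 0.4, 0, 0, 0], [1, 0, 0, 0.9, 0, 0, 0], [1, 0, 0, 1, 0, 0, 0], [1, 0, 0, 1, 0, 0, 0], [1, 0, 0, 1, 0, 0, 0]]]'

```text
t: 7.6
ee_pos: [466.6, 331.1, 289.5]
orientation: [-2.663, -1.667, 0.001]
ft_force: [0.2, 0.7, 0.1]
width: 11.8
grasp_force: 30.0
```

Emit:
servo_tool --plan '[[[1, 0.06, -0.5, 0.2, 0, 0, 0.37], [1, 0.06, -0.97, 0, 0, 0, 0.37], [1, 0.06, -0.97, 0, 0, 0, 0.37], [1, 0.06, -0.97, 0, 0, 0, 0.37], [1, 0.06, -0.97, 0, 0, 0, 0.37]]]'

```text
t: 8.02
ee_pos: [478.6, 154.7, 296.1]
orientation: [2.517, 1.879, 0.001]
ft_force: [0.2, -0.4, 0.1]
width: 11.8
grasp_force: 30.0
```

Emit:
servo_tool --plan '[[[1, 0.06, -0.97, 0, 0, 0, 0.37], [1, 0.06, -0.97, 0, 0, 0, 0.37], [1, 0.06, -0.97, 0, 0, 0, 0.37], [1, 0.06, -0.97, 0, 0, 0, 0.37], [1, 0.06, -0.97, 0, 0, 0, 0.37]]]'

```text
t: 8.43
ee_pos: [490.6, -39.6, 296.1]
orientation: [-2.358, -2.075, -0.001]
ft_force: [1.0, 1.3, -1.4]
width: 11.8
grasp_force: 30.0
```

Emit:
servo_tool --plan '[[[1, 0.06, -0.97, 0, 0, 0, 0.37], [1, 0.06, -0.97, 0, 0, 0, 0.37], [1, 0.06, -0.97, 0, 0, 0, 0.37], [1, 0.06, -0.97, 0, 0, 0, 0.37], [1, 0.06, -0.5, 0, 0, 0, 0.37]]]'

```text
t: 8.85
ee_pos: [502.8, -216.7, 296.1]
orientation: [2.185, 2.256, 0.0]
ft_force: [0.6, 0.8, -0.6]
width: 11.9
grasp_force: 30.0
```

Emit:
servo_tool --plan '[[[1, 0, 0, -0.2, 0, 0, 0], [1, 0, 0, -0.2, 0, 0, 0], [1, 0, 0, 0, 0, 0, 0], [1, 0, 0, 0, 0, 0, 0], [1, 0, 0, 0, 0, 0, 0]]]'

```text
t: 9.27
ee_pos: [503.0, -211.6, 279.9]
orientation: [-2.183, -2.258, -0.0]
ft_force: [-0.1, -0.3, -0.7]
width: 12.0
grasp_force: 30.0
```

```bash
python3 - <<'E'
from h import *
c=cam('wrist'); im=vision.get_image('wrist'); np.save('w5.npy',im); save(im,'w5.png'); import pickle; pickle.dump(c,open('w5.pkl','wb'))
delta([504.1,-247.9,260],91.6); print(proj(c,[504.1,-247.9,87]))
E
```

```text
pos [ 503.2 -211.8  280.2] yaw 91.92 zaxis [ 0.e+00  6.e-04 -1.e+00] w 11.5 F [-0.7  0.1 -0. ]
shift [ 0.023 -0.902 -0.504] turn [-0.007  0.    -0.065]
[[280.18097442 253.2733239 ]]
```

View pics/w5.png

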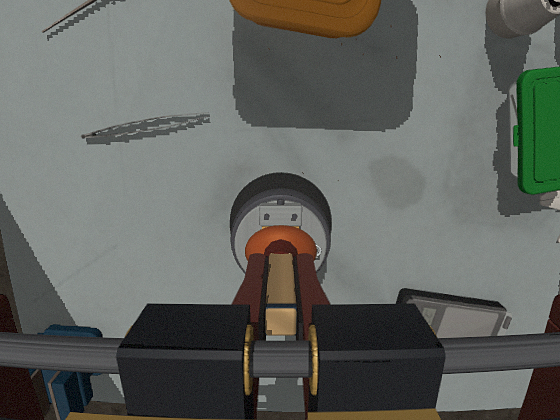

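All ten pictures are used; this one shows the held stone at (281,242), square in the fingers and above the vice. From here on I'll work by numbers. I'll step back in y so that setting and stone are both in view, and measure both in the tool frame.

Emit:
servo_tool --plan '[[[1, 0.02, -0.5, 0, 0, 0, -0.06], [1, 0, -0.8, 0, 0, 0, 0], [1, 0, -0.8, 0, 0, 0, 0], [1, 0, 0, 0, 0, 0, 0], [1, 0, 0, 0, 0, 0, 0]]]'

```text
t: 9.73
ee_pos: [504.0, -297.5, 280.4]
orientation: [2.193, 2.249, 0.001]
ft_force: [-0.5, -0.3, 0.2]
width: 12.1
grasp_force: 30.0
```

```bash
cat >> h.py <<'E'
from scipy.optimize import least_squares
BACK=110.6
def stone(im,c,verbose=True):
    o=readout.get_obs(); zb=o['ee_pos'][2]-BACK; z=zb+2.5
    hs=cv2.cvtColor(im,cv2.COLOR_RGB2HSV).astype(int); f=im.astype(int)
    m=((f[...,0]-f[...,2]>45)&(f[...,0]-f[...,1]>25)&(f[...,0]>75)).astype(np.uint8)
    u,v=proj(c,[o['ee_pos'][0],o['ee_pos'][1],z])[0].astype(int)
    w=np.zeros_like(m); w[v-35:v+30,u-60:u+60]=1; m&=w; m=cv2.morphologyEx(m,cv2.MORPH_OPEN,np.ones((3,3),np.uint8))
    n,l,s,ce=cv2.connectedComponentsWithStats(m); k=1+np.argmax(s[1:,4])
    ct=max(cv2.findContours((l==k).astype(np.uint8),0,cv2.CHAIN_APPROX_NONE)[0],key=len)
    P=onz(c,ct[:,0],z)[:,:2]
    X=np.array([*o['ee_pos'][:2],0.]); keep=np.ones(len(P),bool)
    def rad(X,P):
        C,S=np.cos(X[2]),np.sin(X[2]); q=(P-X[:2])@np.array([[C,-S],[S,C]]); r=np.hypot(q[:,0]/20,q[:,1]/15); return (r-1)*np.hypot(*q.T)/np.maximum(r,.1)
    for g in (6,3,1.5,1,1):
        d=rad(X,P); keep=abs(d)<g
        X=least_squares(lambda X:rad(X,P[keep]),X,loss='soft_l1',f_scale=.3).x
    if verbose: print('stone',X[:2].round(2),'deg',np.degrees(X[2]).round(2),'n',keep.sum(),'rms',rad(X,P[keep]).std().round(2),'box',s[k],'rel TCP',(X[:2]-o['ee_pos'][:2]).round(2),'ends cover',(P[keep]-X[:2]).min(0).round(1),(P[keep]-X[:2]).max(0).round(1))
    return X
E
python3 - <<'E'
from h import *; import pickle
c=cam('wrist'); im=vision.get_image('wrist'); np.save('w6.npy',im); save(im,'w6.png'); pickle.dump(c,open('w6.pkl','wb'))
delta([504.1,-247.9,260],91.6)
g=proj(c,[504.1,-247.9,87])[0]; print(g, rim(im,c,g))
stone(im,c)
E
```

```text
pos [ 503.8 -296.5  280.2] yaw 91.51 zaxis [ 1.e-04  8.e-04 -1.e+00] w 11.8 F [ 0.3 -0.1 -0.8]
shift [ 0.007  1.216 -0.505] turn [-0.009  0.002  0.017]
[281.74820336 145.12774753] (array([ 503.94, -247.68,   44.59,   34.48,    1.99]), 115)
stone [ 504.08 -297.96] deg 4.01 n 99 rms 0.28 box [ 245  225   71   33 1309] rel TCP [ 0.25 -1.42] ends cover [-19.4  -4. ] [19.6 15.4]
```

```bash
python3 - <<'E'
from h import *; import pickle
im=np.load('w6.npy'); c=pickle.load(open('w6.pkl','rb')); o=readout.get_obs(); e=o['ee_pos']
for u in (255,268,295,306): print(u,[tuple(im[v,u].tolist()) for v in range(221,240,1)])
print('row 240',[tuple(im[240,u].tolist()) for u in list(range(240,252))+list(range(308,322))])
print('pred stone edge px', proj(c,[[e[0],e[1]+15,e[2]-BACK+1.2],[e[0]+20,e[1],e[2]-BACK+2],[e[0]-20,e[1],e[2]-BACK+2]]).round(1))
print('stick col 281',[(v,tuple(im[v,281].tolist())) for v in range(296,342,1)])
print('stick row 322',[(u,tuple(im[322,u].tolist())) for u in list(range(258,274))+list(range(290,308))])
print(proj(c,[[e[0]+a,e[1]+b,e[2]-BACK+74] for a in(-6,6) for b in (-6,6)]).round(1))
E
```

```text
255 [(131, 135, 133), (135, 140, 138), (133, 139, 134), (131, 137, 134), (127, 134, 130), (131, 134, 130), (133, 138, 136), (130, 136, 133), (131, 137, 136), (136, 137, 137), (134, 146, 144), (109, 90, 72), (107, 49, 25), (123, 63, 37), (127, 62, 35), (131, 63, 36), (142, 68, 38), (142, 73, 41), (139, 67, 36)]
268 [(79, 82, 79), (79, 83, 78), (77, 79, 74), (81, 83, 80), (69, 78, 77), (81, 66, 48), (107, 47, 30), (122, 60, 38), (123, 60, 35), (132, 64, 39), (140, 72, 38), (141, 70, 35), (150, 78, 46), (148, 74, 40), (152, 79, 45), (156, 83, 44), (156, 77, 41), (162, 84, 49), (160, 85, 46)]
295 [(74, 77, 74), (78, 76, 76), (76, 80, 78), (78, 82, 79), (76, 77, 78), (75, 84, 84), (91, 62, 41), (105, 53, 25), (112, 54, 29), (117, 60, 34), (123, 60, 32), (124, 61, 36), (125, 60, 31), (133, 69, 39), (134, 66, 36), (136, 64, 34), (134, 61, 31), (139, 68, 37), (142, 75, 41)]
306 [(77, 77, 75), (76, 76, 77), (76, 76, 73), (75, 76, 75), (77, 75, 75), (74, 75, 71), (71, 72, 68), (81, 78, 78), (76, 77, 72), (75, 77, 77), (75, 79, 78), (72, 74, 69), (95, 49, 33), (96, 43, 20), (109, 55, 34), (108,
[... 1722 characters left out ...]
, 25)), (263, (22, 20, 15)), (264, (14, 5, 3)), (265, (75, 62, 48)), (266, (79, 67, 43)), (267, (167, 135, 95)), (268, (164, 132, 93)), (269, (158, 128, 92)), (270, (154, 126, 85)), (271, (153, 121, 87)), (272, (153, 126, 85)), (273, (153, 128, 88)), (290, (151, 123, 87)), (291, (145, 117, 80)), (292, (148, 119, 84)), (293, (141, 114, 80)), (294, (124, 101, 70)), (295, (107, 88, 62)), (296, (41, 43, 42)), (297, (17, 10, 15)), (298, (26, 20, 18)), (299, (23, 25, 21)), (300, (29, 29, 25)), (301, (24, 23, 30)), (302, (28, 24, 20)), (303, (42, 27, 21)), (304, (68, 41, 33)), (305, (62, 34, 28)), (306, (67, 37, 38)), (307, (66, 37, 36))]
[[262.8 333.4]
 [263.1 305.4]
 [294.7 334.1]
 [295.9 306.2]]
```

```bash
cat >> h.py <<'E'
def stone2(im,c,yaw):
    "outer edge of the stone's far arc by row scan; centre with known yaw"
    o=readout.get_obs(); e=o['ee_pos']; z=e[2]-BACK+1.2; f=im.astype(float); s=f[...,0]-f[...,2]
    pts=[]
    u0,v0=proj(c,[e[0],e[1],z])[0].astype(int)
    for u in list(range(u0-28,u0-9))+list(range(u0+10,u0+29)):
        for v in range(v0-40,v0):
            if s[v,u]>35 and s[v+1,u]>40 and s[v+2,u]>40: # subpixel at 35
                pts.append([u,v-(s[v,u]-35)/max(s[v,u]-s[v-1,u],1)]); break
    P=onz(c,pts,z)[:,:2]
    def rad(X,y):
        C,S=np.cos(y),np.sin(y); q=(P-X[:2])@np.array([[C,-S],[S,C]]); r=np.hypot(q[:,0]/20,q[:,1]/15); return (r-1)*np.hypot(*q.T)/r
    for y in (np.deg2rad(yaw),None):
        f=(lambda X:rad(X,y)) if y is not None else (lambda X:rad(X,X[2]))
        X=least_squares(f,[e[0],e[1],0.03][:2 if y is not None else 3],loss='soft_l1',f_scale=.3).x
        print('stone2',X[:2].round(2),'rel',(X[:2]-e[:2]).round(2),'yaw',np.degrees(X[2:]).round(2),'n',len(P),'rms',f(X).std().round(2))
E
python3 - <<'E'
from h import *; import pickle
im=np.load('w6.npy'); c=pickle.load(open('w6.pkl','rb'))
stone2(im,c,1.5)
g=proj(c,[503.94,-247.68,87])[0]
for z in (86,87,88): print(rim(im,c,g,z))
E
```

```text
stone2 [ 504.37 -297.92] rel [ 0.54 -1.39] yaw [] n 38 rms 0.09
stone2 [ 504.43 -297.92] rel [ 0.6  -1.39] yaw [1.1] n 38 rms 0.09
(array([ 503.93, -247.77,   44.77,   34.62,    2.06]), 115)
(array([ 503.94, -247.68,   44.59,   34.48,    1.98]), 115)
(array([ 503.92, -247.59,   44.44,   34.35,    2.09]), 115)
```

Setting at (503.94, −247.68), yaw about 1.9°. Stone relative to the TCP is (+0.55, −1.39), yaw about 1.3°, nearly upright. TCP target is therefore (503.4, −246.3), yaw about 92°.

Emit:
servo_tool --plan '[[[1, -0.01, 0.5, 0, 0, 0, 0.08], [1, 0, 0.5, -0.2, 0, 0, 0], [1, 0, 0.255, -0.5, 0, 0, 0], [1, 0, 0, -0.6, 0, 0, 0], [1, 0, 0, -0.5, 0, 0, 0]]]'

```text
t: 10.2
ee_pos: [503.4, -244.3, 207.6]
orientation: [-2.18, -2.262, -0.001]
ft_force: [0.4, 0.4, 0.3]
width: 11.8
grasp_force: 30.0
```

Emit:
servo_tool --plan '[[[1, 0, 0, 0, 0, 0, 0], [1, 0, 0, 0, 0, 0, 0], [1, 0, 0, 0, 0, 0, 0]]]'

```text
t: 10.45
ee_pos: [504.0, -246.3, 209.2]
orientation: [2.182, 2.259, 0.001]
ft_force: [-0.4, 0.1, -0.3]
width: 11.6
grasp_force: 30.0
```

```bash
python3 - <<'E'
from h import *
delta([503.4,-246.3,207.6],91.9)
c=cam('wrist'); im=vision.get_image('wrist'); np.save('w7.npy',im); save(im,'w7.png'); stone2(im,c,1.9)
c=cam('top'); t=vision.get_image('top'); s=vision.get_image('scene')
print(readout.get_obs()['qpos'].round(2))
E
```

```text
pos [ 504.  -246.3  209.2] yaw 91.99 zaxis [ 0.0011  0.     -1.    ] w 11.6 F [-0.4  0.1 -0.3]
shift [-0.016  0.    -0.039] turn [-0.     0.013 -0.018]
stone2 [ 503.73 -216.92] rel [-0.48 29.72] yaw [] n 38 rms 6.61
stone2 [ 503.67 -213.16] rel [-0.54 33.49] yaw [448.27] n 38 rms 4.09
[-0.48  0.46  1.84  0.    0.85 -0.51]
```

```bash
cat >> h.py <<'E'
def avg(n=6):
    L=[];F=[];M=[]
    for _ in range(n):
        vision.get_image('top'); o=readout.get_obs(); L.append(o['ee_pos']);F.append(o['ft_force']);M.append(o['moment'])
    print('avg pos',np.mean(L,0).round(2),'sd',np.std(L,0).round(2),'F',np.mean(F,0).round(2),'sd',np.std(F,0).round(2),'M',np.mean(M,0).round(3))
E
python3 -c "
from h import *
avg(8)"
```

```text
avg pos [ 503.65 -246.96  208.7 ] sd [0.19 0.06 0.4 ] F [-0.18 -0.09 -0.2 ] sd [0.51 0.38 0.37] M [-0.031 -0.093 -0.009]
```

Emit:
servo_tool --plan '[[[1, -0.006, 0.015, -0.1, 0, 0, 0], [1, 0, 0, -0.1, 0, 0, 0], [1, 0, 0, -0.05, 0, 0, 0], [1, 0, 0, 0, 0, 0, 0], [1, 0, 0, 0, 0, 0, 0]]]'

```text
t: 11.42
ee_pos: [503.1, -246.1, 197.7]
orientation: [-2.183, -2.258, -0.0]
ft_force: [-0.7, -0.5, -0.2]
width: 12.3
grasp_force: 30.0
```

```bash
python3 -c "
from h import *
avg(5); delta([503.4,-246.3,193],91.9)"
```

```text
avg pos [ 503.29 -246.21  198.1 ] sd [0.04 0.03 0.11] F [ 0.38 -0.21 -0.51] sd [0.44 0.4  0.55] M [-0.056 -0.084 -0.022]
pos [ 503.3 -246.2  198.2] yaw 91.94 zaxis [ 5.e-04  3.e-04 -1.e+00] w 11.9 F [-0.  -0.7 -0.4]
shift [ 0.002 -0.002 -0.131] turn [-0.004  0.005 -0.008]
```

Position is within 0.1 mm. Now I'll lower it gently, 1 mm per row, watching the force.

Emit:
servo_tool --plan '[[[1, 0, 0, -0.025, 0, 0, 0], [1, 0, 0, -0.025, 0, 0, 0], [1, 0, 0, 0, 0, 0, 0]]]'

```text
t: 11.92
ee_pos: [503.1, -246.2, 195.9]
orientation: [-2.183, -2.258, -0.001]
ft_force: [0.1, -0.6, -0.3]
width: 11.7
grasp_force: 30.0
```

Emit:
servo_tool --plan '[[[1, 0, 0, -0.025, 0, 0, 0], [1, 0, 0, -0.025, 0, 0, 0], [1, 0, 0, 0, 0, 0, 0]]]'

```text
t: 12.17
ee_pos: [503.2, -246.2, 193.9]
orientation: [-2.183, -2.258, -0.001]
ft_force: [-0.0, 0.6, -0.0]
width: 12.1
grasp_force: 30.0
```

```bash
python3 -c "
from h import *
avg(4)"
```

```text
avg pos [ 503.22 -246.19  194.05] sd [0.01 0.01 0.04] F [ 0.35 -0.02 -0.22] sd [0.37 0.31 0.41] M [-0.089 -0.091 -0.014]
```

No contact at 3.6 mm below the rim, so it is inside the mouth without touching the wall. I'll go on down.

Emit:
servo_tool --plan '[[[1, 0, 0, -0.025, 0, 0, 0], [1, 0, 0, 0, 0, 0, 0], [1, 0, 0, 0, 0, 0, 0]]]'

```text
t: 12.62
ee_pos: [503.2, -246.2, 193.1]
orientation: [-2.183, -2.258, -0.001]
ft_force: [0.3, 0.0, 0.5]
width: 11.9
grasp_force: 30.0
```

Emit:
servo_tool --plan '[[[1, 0, 0, -0.025, 0, 0, 0], [1, 0, 0, 0, 0, 0, 0], [1, 0, 0, 0, 0, 0, 0]]]'

```text
t: 12.87
ee_pos: [503.2, -246.2, 192.1]
orientation: [-2.183, -2.259, -0.001]
ft_force: [-0.1, -0.5, 0.2]
width: 12.1
grasp_force: 30.0
```

```bash
python3 -c "
from h import *
avg(4)"
```

```text
avg pos [ 503.23 -246.19  192.1 ] sd [0.01 0.   0.01] F [ 0.37 -0.35 -0.65] sd [0.54 0.47 0.45] M [-0.051 -0.11   0.019]
```

Emit:
servo_tool --plan '[[[1, 0, 0, -0.025, 0, 0, 0], [1, 0, 0, 0, 0, 0, 0], [1, 0, 0, 0, 0, 0, 0]]]'

```text
t: 13.32
ee_pos: [503.3, -246.2, 191.3]
orientation: [-2.183, -2.259, -0.001]
ft_force: [-0.8, -0.5, 2.4]
width: 11.9
grasp_force: 30.0
```

Emit:
servo_tool --plan '[[[1, 0, 0, -0.025, 0, 0, 0], [1, 0, 0, 0, 0, 0, 0], [1, 0, 0, 0, 0, 0, 0]]]'

```text
t: 13.57
ee_pos: [503.3, -246.2, 190.4]
orientation: [-2.183, -2.259, -0.001]
ft_force: [-1.8, 0.7, 6.3]
width: 12.0
grasp_force: 30.0
```

```bash
python3 -c "
from h import *
avg(4)"
```

```text
avg pos [ 503.28 -246.21  190.47] sd [0.02 0.01 0.02] F [-1.64  0.45  6.19] sd [0.37 0.31 0.52] M [0.11  0.272 0.004]
```

It contacts at z ≈ 191.9 and the force grows at about 4 N/mm, so this is the packing: seated with about 6 N. Now I'll raise to about 5.5 mm above the rim.

Emit:
servo_tool --plan '[[[1, 0, 0, 0.04, 0, 0, 0], [1, 0, 0, 0.09, 0, 0, 0], [1, 0, 0, 0.09, 0, 0, 0], [1, 0, 0, 0.06, 0, 0, 0], [1, 0, 0, 0.03, 0, 0, 0]]]'

```text
t: 14.18
ee_pos: [503.3, -246.2, 202.9]
orientation: [2.183, 2.259, 0.001]
ft_force: [-0.0, 0.3, -0.1]
width: 11.8
grasp_force: 30.0
```

Emit:
servo_tool --plan '[[[1, 0, 0, 0, 0, 0, 0], [1, 0, 0, 0, 0, 0, 0], [1, 0, 0, 0, 0, 0, 0], [1, 0, 0, 0, 0, 0, 0], [1, 0, 0, 0, 0, 0, 0]]]'

```text
t: 14.6
ee_pos: [503.1, -246.2, 202.3]
orientation: [-2.183, -2.258, -0.001]
ft_force: [0.1, -0.9, 0.0]
width: 11.8
grasp_force: 30.0
```

```bash
cat > chk.py <<'E'
from h import *
avg(4); delta([503.3,-246.2,202.9],91.9)
c=cam('wrist'); im=vision.get_image('wrist'); a=np.load('w6.npy'); save(im,'w8.png')
g=lambda x:cv2.cvtColor(x[215:340,225:340],cv2.COLOR_RGB2GRAY).astype(np.float32)
# stick end & front edge rows against the picture before seating (both fixed in the tool frame)
for n,i in(('before',a),('now',im)): print(n,'stick end rows',[v for v in range(296,342) if i[v,281].sum()<160][:5],'cols',[u for u in range(258,308) if i[322,u].sum()>200][::28])
r=cv2.phaseCorrelate(g(a)[80:125,30:85].copy(),g(im)[80:125,30:85].copy()); print(r)
E
python3 chk.py
```

```text
avg pos [ 503.18 -246.16  202.4 ] sd [0.02 0.02 0.03] F [ 0.02  0.03 -0.03] sd [0.46 0.3  0.55] M [-0.054 -0.085  0.007]
pos [ 503.2 -246.2  202.4] yaw 91.94 zaxis [ 0.e+00  5.e-04 -1.e+00] w 11.5 F [-0.6  0.4  0.2]
shift [ 0.003 -0.001  0.012] turn [-0.006  0.    -0.008]
before stick end rows [304, 305, 306, 307, 341] cols [267, 295]
now stick end rows [304, 305, 306, 307, 341] cols [265, 293]
((-0.20890530476454572, 0.5053152595091888), 0.802403013088085)
```

The stone didn't slip in the grip, nothing is touching it, and its back is about 5 mm above the rim. Handing in.

```bash
python3 -c "
from h import *
print(close_job())"
```

```text
the job is handed in; nothing more can be done
None
```

I seated the oval stone on the packing at about 6 N, raised it out, and handed the job in at about 15 s with it still gripped. It was about 5 mm above the rim, level, centred and turned to match, with no contact force showing; the judge returned no verdict, and I took no last picture of the bystanders.

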